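# Hang the tool caddy on the rack frame's two pins

### The arm

A 6-joint arm with a two-finger parallel gripper is mounted at the origin on the work surface. World frame = base frame: x ahead of the robot, y to its left, z up, the work surface at z = 0. Lengths are in m, angles in rad, forces in N, time in s.
With the tool pointing down it reaches from about 0.225 to 0.875 m from the base axis. Payload 3.4 kg.
Tool frame: the origin (TCP) lies at the very end of the fingers, on their centre line; the grasp point (between the pads) lies behind it (manip.grasp_offset is the z of the grasp point in the tool frame, in m); z points along the fingers, y is the line along which they close (so a half turn about z gives the same grasp; the last joint's range is limited). The gripper opens to 85 mm and grips with 20 to 120 N. Pads are 22 mm wide; open, the fingers measure 114 mm over their backs; the gripper's body (76 mm by 85 mm) begins 54 mm behind the grasp point. The pads swing forward as they close: fully open they stand 13 mm farther back than shut.
Start: joints at [1.028, 0.276, 1.505, -0, 1.361, -0.121], TCP at [0.235, 0.525, 0.231] pointing down, gripper open.
Joint ranges: [-2.89, 2.89], [-0.75, 2.08], [0.22, 2.7], [-1.18, 4.32], [0.11, 2.71], [-2.7, 2.7]. Speed limits (rad/s): [2.57, 2.57, 3.14, 3.14, 3.14, 3.14].

### API

Orientations are given as a unit quaternion [w, x, y, z].
In Python, from rig import manip gives the robot as it stands.
- The arm moves only by the shell command python3 -m pendant 'ROWS' [FORCE]. ROWS is JSON, a list of rows, each an object of numbers: "dx", "dy", "dz": the shift along the tool's x, y, z in m; "rx", "ry", "rz": the turn, a rotation vector about the tool's x, y, z in degrees; "hand": the finger opening in m, from 0 to 0.0854. In form: [{"dx": .., "dy": .., "dz": .., "rx": .., "ry": .., "rz": .., "hand": ..}, ...]. A call has 1 to 12 rows; each row shifts and turns the commanded pose from where the row before left it, along the tool's axes as they then stand; what a row does not reach is not made up. A row lasts 1/12 s, in which the tool goes at most 41.7 mm and 7.16 degrees, less where a joint would pass 70% of its speed; a pose out of reach is approached as far as the arm can. A call is refused whole if a number of a shift passes 0.0417 or a number of a turn 7.16, either way. A call with a gripper value outside its range is refused whole. The fingers move at their own pace and stop on an object; FORCE is the grip in N (left out, the last holds). Time passes only in rows, so rows that do not move let the fingers close. It gives the time, the measured TCP pose, the force, the opening and the grip force at its end, in the units of the state.
- manip.get_state(): the state, without advancing time (a new reading comes with each control period).
- manip.get_image(name): name is "scene" or "top" or "wrist"; returns a dict with "frame" (480x640x3 uint8, red, green, blue), "fx", "fy", "cx", "cy" (pixels), "position" and "attitude" of the camera in the world; the wrist camera has in their place "mount" (4x4, takes a point from camera to tool coordinates, whose origin is the TCP and whose axes are the flange's). Camera axes: x right, y up, looking along -z (the intrinsics and any distortion apply to the point x, -y, -z); pixel columns grow to the right and rows downward; lengths in m; the calibration is good to about 2 mm. A picture is of the moment at which its call begins: read the wrist's pose just before it. There is no depth.
- manip.sign_off(): hands the job in; it is judged then, once.
The state is a dict: "clock": time; "qpos": joint angles; "qd": joint speeds; "effort": joint torques, N m; "position": TCP position; "ee_rot": TCP orientation; "contact_force": force on the tool from outside, world axes, zero at the start; "moment": the same for the moment, N m; "width": finger opening in m; "gripper_force": force on a finger pad.
Only numpy, scipy, OpenCV 4.12 (cv2) and the standard library are available. Lean on these libraries where they do the work, as an engineer would, in place of code of your own. Each camera call takes 0.05 s, during which the arm holds its last target. There are 200 camera calls.

### The job

Pick up the aluminium tool caddy and hang it on the blue rack frame, one pin through each of the two holes in its back plate, then slide it back along the pins until its back is fully flush against the frame, and let go so that it hangs straight by itself. The pin bar has been clamped at some height that nobody measured, so feel for the holes gently, without ramming the frame, and leave the other things on the bench where they are.

Things in the scene. Friction and masses are not known exactly. Their poses are not given: they have to be found in the camera images.
- caddy: Aluminium tool caddy, 0.25-0.45 kg, standing on the bench: an upright back plate 150 wide (y), 155 tall, 5 thick, with a tray 80 deep and 28 tall in front of it (towards -x). Origin: middle of the lower edge of the plate's rear face; +x points out of the back, z up. The rear face is x = 0.
- caddy_holes (a point): midpoint of the caddy's two holes on the plate's rear face, at (0, 0, 90) in the caddy's frame, same axes. The holes are rectangular, straight through the plate, 12 wide (y) and 13 tall, centred 50 to either side of this point.
- caddy_grip (a point): the place to grip, from above, fingers closing along the caddy's y: point on the top edge of the central divider, at (-42, 0, 155) in the caddy's frame, same axes. The divider is a wall 10 thick (y), x from -70 to -5, standing from the tray floor to the plate's top (z 155).
- frame: Rack frame fixed on the bench: two blue perforated posts, 225 tall and 30 wide, at y = -95 and 95, joined by two plain steel cross bars 220 long. Origin on the bench under the frame; z up; -x is its front, where the pins point. The lower bar (z 72 to 108) is fixed; the upper bar carries the pins. Both bars' front faces lie in the plane x = -20; the caddy is home when its back touches both.
- frame_face (a point): point midway between the pins on the face plane, (-20, 0, 160) in the frame's frame, same axes. The steel pins, 8 dia, 30 long, round-tipped, at y = -50 and 50, point to -x and 15 degrees up (tips 29 before the face, 8 above the roots). The bar is clamped with the roots anywhere from 28 below to 28 above this point: unmeasured. Hung, the caddy's holes lie about 2 below the roots.
- spray_can: Bystander, not to be disturbed: bare metal aerosol can, 52 dia x 150 tall, standing; origin at its foot.
- tape_roll: Bystander, not to be disturbed: brown roll core, ring 100 outer, 76 inner dia, 48 tall, lying flat; origin centre of underside.
- carton: Bystander, not to be disturbed: closed cardboard carton 100x80x70; origin centre of underside.
- screwdriver: Bystander, not to be disturbed: black-handled screwdriver lying on the bench; origin on its underside.
- small_bin: Bystander, not to be disturbed: open blue plastic bin 120x100x60; origin centre of underside.
- jar: Bystander, not to be disturbed: clear jar 64 dia x 85 tall; origin at its foot.
Things that resemble listed ones, but are neither listed nor needed, are in the scene too. Of the things that look like the caddy, take the one that is farthest to the robot's right at the start.

How it is judged:
On the way, in this order (a step that is already met when the one before it is completed fails the run):
1. the caddy is lifted clear of the bench (height (world z) of caddy above 0.03 m), for 0.2 s.
2. both pins are in the holes: the caddy is square to the frame with its back less than 18 mm from the face (y of caddy in the frame of frame_face between -0.006 and 0.006 m and angle between the x axis of caddy and the x axis of frame, either way round below 0.1 rad and z of caddy in the frame of frame_face between -0.13 and -0.055 m and x of caddy in the frame of frame_face above -0.018 m), for 0.1 s.
At the end, for the whole second after the job is handed in: The caddy hangs on both pins, centred within 6 mm sideways and 0.1 rad in yaw, its lower edge within 4 mm of the face plane and its top within 5 mm, upright within 0.07 rad, at rest, carried by the frame alone (y of caddy in the frame of frame_face between -0.006 and 0.006 m and angle between the x axis of caddy and the x axis of frame, either way round below 0.1 rad and z of caddy in the frame of frame_face between -0.13 and -0.055 m and x of caddy in the frame of frame_face above -0.004 m and x of caddy_grip in the frame of frame_face above -0.047 m and angle between caddy's own z axis and vertical below 0.07 rad and linear speed of caddy below 0.01 m/s and angular speed of caddy below 0.1 rad/s and contact force between caddy and frame above 1 N); the robot touches nothing.
It fails at once if the caddy is pressed against the frame or its pins with more than 30 N (contact force between caddy and frame above 30 N).
It fails at once if the arm or gripper hits the frame with more than 20 N (contact force between the arm and frame above 20 N).
It fails at once if a bystander is moved more than 30 mm (distance of any of spray_can, tape_roll, carton, screwdriver, small_bin, jar from where it was at the start of the episode above 0.03 m).
It also fails if it takes over 61 s, if anything falls off the work surface, if the arm or the gripper's body presses on something with over 40 N, if the wrist force passes 120 N, or if a joint passes its speed limit or range.

## Working session

There is one attempt and no reset: what is moved stays moved. The work goes in short steps, Python scripts to look and compute and a shell command to move; the robot and the scene stay as the last step left them, time stands still between calls to the robot, and variables do not carry over. Pictures are saved under pics/ and viewed, at most 10 in all, crops included, and the job is handed in when it is done.

```bash
ls; mkdir -p pics; python3 - <<'E'
from rig import manip
import cv2
s=manip.get_state();print(s['clock'],s['position'],s['ee_rot'],s['width'],manip.grasp_offset)
for n in('scene','top'):
    d=manip.get_image(n);cv2.imwrite(f'pics/{n}0.png',d['frame'][:,:,::-1])
    print({k:v for k,v in d.items() if k!='frame'})
E
```

```text
pics
0.0 [0.23515478 0.52413486 0.23045078] [-2.82954900e-04  2.09360808e-01  9.77838036e-01 -8.64224034e-04] 0.0853224154240929 -0.0187
{'fx': 488.52261662611147, 'fy': 488.52261662611147, 'cx': 318.91816136073817, 'cy': 243.7699488522406, 'position': array([1.04461404, 0.43978973, 1.14453697]), 'attitude': array([0.41159671, 0.14043194, 0.27519442, 0.85740017])}
{'fx': 474.1176677786872, 'fy': 474.1176677786872, 'cx': 326.64053621599544, 'cy': 237.44570114099741, 'position': array([ 0.34298682, -0.01699168,  1.23612647]), 'attitude': array([ 0.71391007,  0.03441629, -0.04412449, -0.69799782])}
```

View pics/scene0.png

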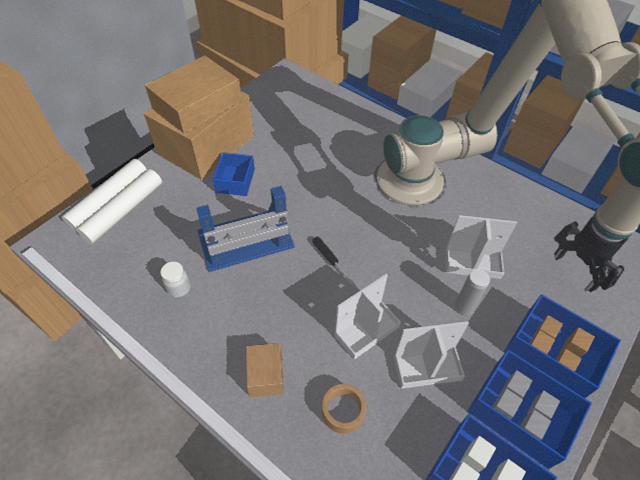

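View pics/top0.png

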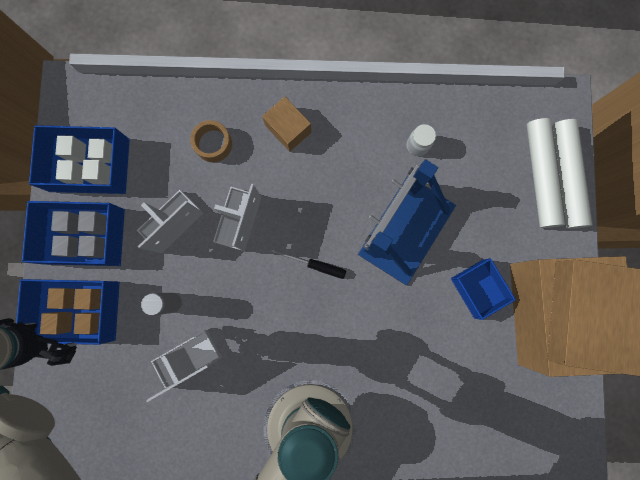

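Top view: three caddy look-alikes, A at (168,222), B at (236,215) and C at (183,365). Image left is +y, so B is farthest to the robot's right and fits the description. The frame is at (410,220), with its pins pointing left. I'll confirm B in an enlarged crop.

```bash
python3 - <<'E'
import cv2
a=cv2.imread('pics/top0.png')
l=cv2.resize(a[170:265,195:275],None,fx=6,fy=6,interpolation=cv2.INTER_CUBIC)[:570,:400]
l=cv2.resize(a[175:260,205:270],None,fx=6,fy=6,interpolation=cv2.INTER_CUBIC)
r=cv2.resize(a[150:290,350:460],None,fx=3.643,fy=3.643,interpolation=cv2.INTER_CUBIC)[:510]
print(l.shape,r.shape);cv2.imwrite('pics/crop1.png',cv2.hconcat([l,r]))
E
```

```text
(510, 390, 3) (510, 401, 3)
```

View pics/crop1.png

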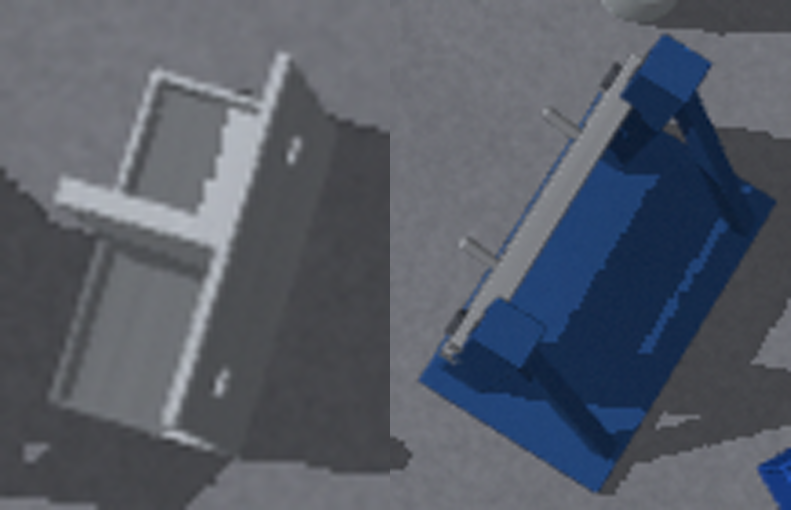

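Left crop: B is confirmed as an upright plate with two holes at (293,150) and (221,382), and the divider running left. Right crop: the pins (tips at (547,112) and (463,242)) and the post tops are clear. Next I'll enlarge the scene view of the frame and caddy for triangulation.

```bash
python3 - <<'E'
import cv2
a=cv2.imread('pics/scene0.png')
l=cv2.resize(a[180:275,195:300],None,fx=4,fy=6,interpolation=cv2.INTER_CUBIC)
l=cv2.resize(a[180:275,195:300],None,fx=5,fy=5,interpolation=cv2.INTER_CUBIC)
r=cv2.resize(a[270:365,325:380],None,fx=5,fy=5,interpolation=cv2.INTER_CUBIC)
cv2.imwrite('pics/crop2.png',cv2.hconcat([l,r]))
E
```

```text
(no output)
```

View pics/crop2.png

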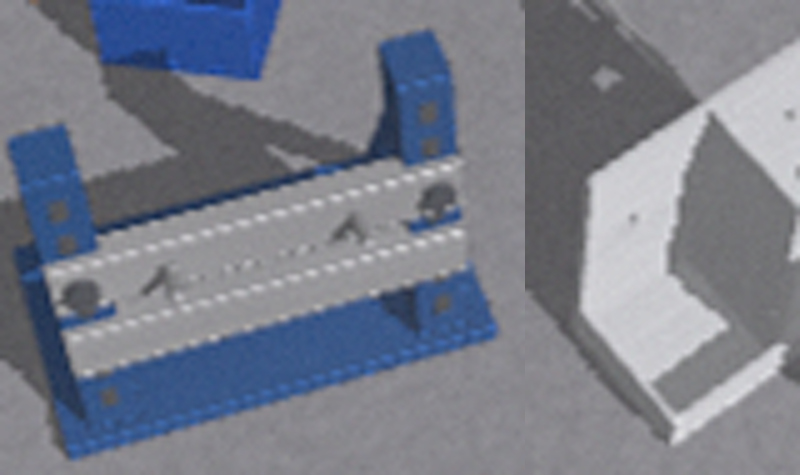

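Scene crop: the frame front shows the upper bar edge from (50,268) to (462,160) and the lower bar's top edge from (68,340) to (465,232). The pins are near (160,275) and (350,225), each with its shadow. Next I compute the poses.

```bash
cat > h.py <<'E'
import numpy as np
from scipy.spatial.transform import Rotation as R
C={'scene':(488.52261662611147,318.91816136073817,243.7699488522406,[1.04461404,0.43978973,1.14453697],[0.41159671,0.14043194,0.27519442,0.85740017]),
'top':(474.1176677786872,326.64053621599544,237.44570114099741,[0.34298682,-0.01699168,1.23612647],[0.71391007,0.03441629,-0.04412449,-0.69799782])}
def ray(c,u,v):
    f,cx,cy,p,q=C[c]; d=np.array([(u-cx)/f,-(v-cy)/f,-1.])
    return np.array(p),R.from_quat(q,scalar_first=True).apply(d)
def onz(c,u,v,z):
    p,d=ray(c,u,v);return p+d*(z-p[2])/d[2]
def tri(uv1,uv2):
    p,d=ray('top',*uv1);q,e=ray('scene',*uv2)
    s=np.linalg.lstsq(np.c_[d,-e],q-p,rcond=None)[0]
    a,b=p+s[0]*d,q+s[1]*e
    return (a+b)/2,np.linalg.norm(a-b)
def proj(c,P):
    f,cx,cy,p,q=C[c];x=R.from_quat(q,scalar_first=True).inv().apply(np.array(P)-p)
    return cx+f*x[0]/-x[2],cy-f*x[1]/-x[2]
E
python3 - <<'E'
from h import *
np.set_printoptions(precision=4,suppress=True)
cB=lambda x,y:(205+x/6-.4,175+y/6-.4)
cF=lambda x,y:(350+(x-390)/3.643-.4,150+y/3.643-.4)
cS=lambda x,y:(195+x/5-.4,180+y/5-.4)
a=onz('top',*cB(283,57),.155);b=onz('top',*cB(172,428),.155)
d=a-b;L=np.linalg.norm(d);n=np.array([d[1],-d[0],0])/L
print('plate',a,b,L,'yaw back',np.degrees(np.arctan2(n[1],n[0])))
e=onz('top',*cB(59,192),.155);f=onz('top',*cB(216,232),.155)
print('div',e,f,np.linalg.norm(f-e),np.degrees(np.arctan2(*(f-e)[1::-1])))
m=(a+b)/2;print('rear mid',m+n*.0025,'grip from plate',m-n*.0395,'hole L px z.09',onz('top',*cB(293,150),.09),onz('top',*cB(221,382),.09))
P=onz('top',*cF(667,81),.225);Q=onz('top',*cF(508,334),.225);d=P-Q;L=np.linalg.norm(d)
bk=np.array([d[1],-d[0],0])/L
print('posts',P,Q,L,'yaw',np.degrees(np.arctan2(bk[1],bk[0])),'mid',(P+Q)/2)
# post tops in scene
P2=onz('scene',*cS(418,55),.225);Q2=onz('scene',*cS(42,150),.225);print('scene posts',P2,Q2,np.linalg.norm(P2-Q2))
# lower bar edges in scene
for z,k in((.108,((68,340),(465,232))),(.072,((85,375),(465,265)))):
    A=[onz('scene',*cS(*p),z) for p in k];dd=A[1]-A[0];print('lower',z,A,np.linalg.norm(dd),np.degrees(np.arctan2(-dd[0],dd[1])))
    print('  along bk rel post mid',[(x-(P+Q)/2)@bk for x in A])
# upper bar top edge by both: triangulate bar ends
for t,s in (((633,55),(50,268)),((445,350),(462,160)),((633,55),(462,160)),((445,350),(50,268))):
    print('bar end',tri(cF(*t),cS(*s)))
for z in(.15,.165,.18,.195,.21):
    A=[onz('scene',*cS(*p),z) for p in((50,268),(462,160))];B=[onz('top',*cF(*p),z) for p in((445,350),(633,55))]
    print(z,[(x-(P+Q)/2)@bk for x in A+B])
E
```

```text
plate [0.5841 0.1457 0.155 ] [0.4393 0.1822 0.155 ] 0.14935366695772395 yaw back -104.14540787892489
div [0.5292 0.2294 0.155 ] [0.5151 0.1687 0.155 ] 0.062348313411364854 -103.04683690961305
rear mid [0.5111 0.1615 0.155 ] grip from plate [0.5214 0.2023 0.155 ] hole L px z.09 [0.5601 0.1499 0.09  ] [0.4642 0.1752 0.09  ]
posts [ 0.6054 -0.243   0.225 ] [ 0.4505 -0.1487  0.225 ] 0.18131996144940374 yaw -121.32047281571505 mid [ 0.5279 -0.1958  0.225 ]
scene posts [ 0.4484 -0.148   0.225 ] [ 0.611  -0.2489  0.225 ] 0.19139292645945571
lower 0.108 [array([ 0.6367, -0.2324,  0.108 ]), array([ 0.4527, -0.1189,  0.108 ])] 0.2161950434998516 58.31817717050034
  along bk rel post mid [np.float64(-0.02529980505061512), np.float64(-0.02666328356035235)]
lower 0.072 [array([ 0.6328, -0.2322,  0.072 ]), array([ 0.4497, -0.1232,  0.072 ])] 0.2131122886648474 59.2588573358048
  along bk rel post mid [np.float64(-0.02351329673858901), np.float64(-0.021358508518390378)]
bar end (array([ 0.6357, -0.2331,  0.1686]), np.float64(0.0020294904867261087))
bar end (array([ 0.4475, -0.1195,  0.1626]), np.fl
[... 206 characters left out ...]
098151946418139), np.float64(-0.012062718339328711), np.float64(-0.024037824869367938), np.float64(-0.02321479959289071)]
0.165 [np.float64(-0.02190800064810757), np.float64(-0.024121626304142225), np.float64(-0.024488341177310365), np.float64(-0.023676682329594564)]
0.18 [np.float64(-0.03400080665440125), np.float64(-0.036180534268955594), np.float64(-0.024938857485252763), np.float64(-0.024138565066298388)]
0.195 [np.float64(-0.04609361266069522), np.float64(-0.04823944223376918), np.float64(-0.025389373793195155), np.float64(-0.02460044780300221)]
0.21 [np.float64(-0.05818641866698874), np.float64(-0.06029835019858269), np.float64(-0.025839890101137596), np.float64(-0.025062330539706093)]
```

```bash
cat >> h.py <<'E'
def go(x,y,z,yaw_y,s=None):
    "tool-frame shift (current axes) and turn to put TCP at xyz, pointing down, tool y at yaw_y deg"
    from rig import manip
    s=s or manip.get_state();T=R.from_quat(s['ee_rot'],scalar_first=True)
    a=np.radians(yaw_y);yy=np.array([np.cos(a),np.sin(a),0]);zz=np.array([0,0,-1.])
    G=R.from_matrix(np.c_[np.cross(yy,zz),yy,zz])
    print('t',s['clock'],'pos',np.round(s['position'],4),'d(mm)',np.round(1e3*T.inv().apply(np.array([x,y,z])-s['position']),1),'turn',np.round((T.inv()*G).as_rotvec(degrees=True),2),'F',np.round(s['contact_force'],1),'M',np.round(s['moment'],2),'w',round(s['width'],4),'gf',np.round(s['gripper_force'],1))
E
python3 -m pendant '[{"dx":-0.0328,"dy":-0.0147},{"dx":-0.0328,"dy":-0.0147},{"dx":-0.0328,"dy":-0.0147},{"dx":-0.0328,"dy":-0.0147},{"dx":-0.0328,"dy":-0.0147},{"dx":-0.0328,"dy":-0.0147},{"dx":-0.0328,"dy":-0.0147},{"dx":-0.0328,"dy":-0.0147},{"dx":-0.0328,"dy":-0.0147},{"dx":-0.0328,"dy":-0.0147},{"dx":-0.0328,"dy":-0.0147},{"dx":-0.0328,"dy":-0.0147}]'
python3 -m pendant '[{"rz":6.6},{"rz":6.6},{"rz":6.6},{"rz":6.6},{"rz":6.6},{"rz":6.6},{"rz":6.6},{"rz":6.6},{"rz":6.6},{"rz":6.6},{"rz":6.6},{"rz":6.6}]'
python3 -c "
from h import *
go(.522,.202,.24,-13.6)
# predicted pins
bk=np.array([np.cos(np.radians(-121.3)),np.sin(np.radians(-121.3)),0]);y=np.array([-bk[1],bk[0],0]);F=np.array([.5410,-.1758,.149])
for s in(-.05,.05):
  r=F+y*s;t=r-bk*.029+[0,0,.008]
  for P in(r,t):
    u,v=proj('top',P);a,b=proj('scene',P);print(round(390+(u+.4-350)*3.643),round((v+.4-150)*3.643),'|',round((a+.4-195)*5),round((b+.4-180)*5))
"
```

```text
t 0.1 pos [0.2351 0.5242 0.2305] d(mm) [-393.6 -176.5   -9.3] turn [-9.000e-02  6.000e-02  7.943e+01] F [ 0.3 -0.2 -0.5] M [ 0.04 -0.03  0.03] w 0.0856 gf 0.0
495 272 | 360 207
457 245 | 375 239
577 142 | 172 259
540 115 | 184 292invalid input
invalid input
```

```bash
python3 -m pendant '[{"dx":-0.0328,"dy":-0.0147,"dz":0,"rx":0,"ry":0,"rz":0,"hand":0.085}]'; python3 -m pendant '[{"dx":-0.0328,"dy":-0.0147,"hand":0.085}]'; python3 -m pendant --help
```

```text
clock: 0.18
position: [0.2564, 0.5011, 0.2305]
ee_rot: [-0.002, 0.207, 0.978, 0.001]
contact_force: [1.9, 0.7, 0.6]
width: 0.085
gripper_force: 0.0invalid input
invalid input: not JSON, or not a number
```

```bash
python3 -m pendant '[{"dx":-0.0328,"dy":-0.0147,"dz":0,"rx":0,"ry":0,"rz":0,"hand":0.085},{"dx":-0.0328,"dy":-0.0147,"dz":0,"rx":0,"ry":0,"rz":0,"hand":0.085},{"dx":-0.0328,"dy":-0.0147,"dz":0,"rx":0,"ry":0,"rz":0,"hand":0.085},{"dx":-0.0328,"dy":-0.0147,"dz":0,"rx":0,"ry":0,"rz":0,"hand":0.085},{"dx":-0.0328,"dy":-0.0147,"dz":0,"rx":0,"ry":0,"rz":0,"hand":0.085},{"dx":-0.0328,"dy":-0.0147,"dz":0,"rx":0,"ry":0,"rz":0,"hand":0.085},{"dx":-0.0328,"dy":-0.0147,"dz":0,"rx":0,"ry":0,"rz":0,"hand":0.085},{"dx":-0.0328,"dy":-0.0147,"dz":0,"rx":0,"ry":0,"rz":0,"hand":0.085},{"dx":-0.0328,"dy":-0.0147,"dz":0,"rx":0,"ry":0,"rz":0,"hand":0.085},{"dx":-0.0328,"dy":-0.0147,"dz":0,"rx":0,"ry":0,"rz":0,"hand":0.085},{"dx":-0.0328,"dy":-0.0147,"dz":0,"rx":0,"ry":0,"rz":0,"hand":0.085}]'
python3 -m pendant '[{"dx":0,"dy":0,"dz":0,"rx":0,"ry":0,"rz":6.6,"hand":0.085},{"dx":0,"dy":0,"dz":0,"rx":0,"ry":0,"rz":6.6,"hand":0.085},{"dx":0,"dy":0,"dz":0,"rx":0,"ry":0,"rz":6.6,"hand":0.085},{"dx":0,"dy":0,"dz":0,"rx":0,"ry":0,"rz":6.6,"hand":0.085},{"dx":0,"dy":0,"dz":0,"rx":0,"ry":0,"rz":6.6,"hand":0.085},{"dx":0,"dy":0,"dz":0,"rx":0,"ry":0,"rz":6.6,"hand":0.085},{"dx":0,"dy":0,"dz":0,"rx":0,"ry":0,"rz":6.6,"hand":0.085},{"dx":0,"dy":0,"dz":0,"rx":0,"ry":0,"rz":6.6,"hand":0.085},{"dx":0,"dy":0,"dz":0,"rx":0,"ry":0,"rz":6.6,"hand":0.085},{"dx":0,"dy":0,"dz":0,"rx":0,"ry":0,"rz":6.6,"hand":0.085},{"dx":0,"dy":0,"dz":0,"rx":0,"ry":0,"rz":6.6,"hand":0.085},{"dx":0,"dy":0,"dz":0,"rx":0,"ry":0,"rz":6.6,"hand":0.085}]'
python3 - <<'E'
from h import *
from rig import manip;import cv2
go(.522,.202,.24,-13.6)
d=manip.get_image('wrist');print({k:v for k,v in d.items() if k!='frame'})
cv2.imwrite('pics/w1.png',d['frame'][:,:,::-1])
E
```

```text
clock: 1.1
position: [0.523, 0.201, 0.231]
ee_rot: [-0.0, 0.209, 0.978, -0.0]
contact_force: [0.1, -0.4, -0.6]
width: 0.085
gripper_force: 0.0
clock: 2.1
position: [0.522, 0.2024, 0.2308]
ee_rot: [-0.0, 0.786, 0.618, -0.0]
contact_force: [0.7, -0.1, -1.6]
width: 0.0849
gripper_force: 0.0
t 2.1 pos [0.522  0.2024 0.2308] d(mm) [-0.4  0.1 -9.2] turn [-0.06  0.03 -0.1 ] F [ 0.7 -0.1 -1.6] M [0.01 0.02 0.03] w 0.0849 gf 0.0
{'fx': 366.9569536562571, 'fy': 366.9569536562571, 'cx': 316.9504397394599, 'cy': 241.0731719998041, 'mount': array([[ 8.46339223e-04,  9.45019760e-01,  3.27012135e-01,
         8.39146419e-02],
       [ 9.99999611e-01, -7.18245775e-04, -5.12465519e-04,
         3.71744207e-04],
       [-2.49414958e-04,  3.27012442e-01, -9.45020000e-01,
        -1.41694958e-01],
       [ 0.00000000e+00,  0.00000000e+00,  0.00000000e+00,
         1.00000000e+00]])}
```

View pics/w1.png

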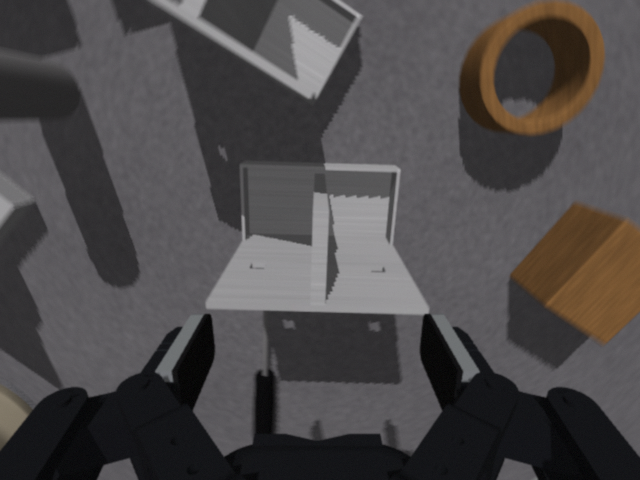

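Wrist view: the caddy is nearly square to the gripper, with plate top corners at (207,307) and (428,313) and the divider from (320,194) to (319,303). Now I refine.

```bash
cat >> h.py <<'E'
M=np.array([[8.46339223e-04,9.45019760e-01,3.27012135e-01,8.39146419e-02],[9.99999611e-01,-7.18245775e-04,-5.12465519e-04,3.71744207e-04],[-2.49414958e-04,3.27012442e-01,-9.45020000e-01,-1.41694958e-01]])
def wr(s,u,v,z):
    T=R.from_quat(s['ee_rot'],scalar_first=True)
    p=T.apply(M[:,3])+s['position'];d=T.apply(M[:,:3]@[(u-316.95)/366.957,-(v-241.07)/366.957,-1])
    return p+d*(z-p[2])/d[2]
E
python3 - <<'E'
from h import *
from rig import manip
s=manip.get_state()
a,b=wr(s,207,307,.155),wr(s,428,313,.155);d=b-a
print(a,b,np.linalg.norm(d),'y dir',np.degrees(np.arctan2(-d[1],-d[0])),np.degrees(np.arctan2(d[1],d[0])),(a+b)/2)
e,f=wr(s,320,194,.155),wr(s,319,303,.155);d=f-e
print(e,f,np.linalg.norm(d),np.degrees(np.arctan2(d[1],d[0])))
T=R.from_quat(s['ee_rot'],scalar_first=True)
for P in((a+b)/2,e,f):print('tool',1e3*T.inv().apply(P-s['position']))
E
```

```text
[0.44185893 0.18301007 0.155     ] [0.58474782 0.14317461 0.155     ] 0.14833778524236257 y dir 164.4222582993315 -15.57774170066851 [0.51330337 0.16309234 0.155     ]
[0.53338912 0.23936559 0.155     ] [0.51533494 0.16803528 0.155     ] 0.07357966889265108 -104.20365048158958
tool [-40.29918683   1.10668809  75.83417035]
tool [38.56545141  2.29600271 75.80262485]
tool [-35.01310446   1.89231529  75.83137642]
```

```bash
python3 -m pendant '[{"dx":0.001,"dy":0.0017,"dz":0.015,"rx":0,"ry":0,"rz":0.8,"hand":0.085},{"dx":0,"dy":0,"dz":0.02,"rx":0,"ry":0,"rz":0,"hand":0.085},{"dx":0,"dy":0,"dz":0.02,"rx":0,"ry":0,"rz":0,"hand":0.085},{"dx":0,"dy":0,"dz":0.02,"rx":0,"ry":0,"rz":0,"hand":0.085},{"dx":0,"dy":0,"dz":0.015,"rx":0,"ry":0,"rz":0,"hand":0.085},{"dx":0,"dy":0,"dz":0.01,"rx":0,"ry":0,"rz":0,"hand":0.085},{"dx":0,"dy":0,"dz":0.01,"rx":0,"ry":0,"rz":0,"hand":0.085},{"dx":0,"dy":0,"dz":0,"rx":0,"ry":0,"rz":0,"hand":0.085}]' 60
python3 -m pendant '[{"dx":0,"dy":0,"dz":0,"rx":0,"ry":0,"rz":0,"hand":0.03},{"dx":0,"dy":0,"dz":0,"rx":0,"ry":0,"rz":0,"hand":0.02},{"dx":0,"dy":0,"dz":0,"rx":0,"ry":0,"rz":0,"hand":0.01},{"dx":0,"dy":0,"dz":0,"rx":0,"ry":0,"rz":0,"hand":0},{"dx":0,"dy":0,"dz":0,"rx":0,"ry":0,"rz":0,"hand":0},{"dx":0,"dy":0,"dz":0,"rx":0,"ry":0,"rz":0,"hand":0},{"dx":0,"dy":0,"dz":0,"rx":0,"ry":0,"rz":0,"hand":0},{"dx":0,"dy":0,"dz":0,"rx":0,"ry":0,"rz":0,"hand":0}]' 60
```

```text
clock: 2.82
position: [0.523, 0.2028, 0.1194]
ee_rot: [-0.001, 0.789, 0.615, -0.002]
contact_force: [-1.2, -0.1, 0.8]
width: 0.0847
gripper_force: 0.0
clock: 3.48
position: [0.524, 0.2033, 0.1216]
ee_rot: [-0.0, 0.789, 0.614, 0.0]
contact_force: [-1.3, 1.8, 1.3]
width: 0.0093
gripper_force: 62.4
```

```bash
python3 -m pendant '[{"dx":0,"dy":0,"dz":-0.008,"rx":0,"ry":0,"rz":0,"hand":0},{"dx":0,"dy":0,"dz":-0.015,"rx":0,"ry":0,"rz":0,"hand":0},{"dx":0,"dy":0,"dz":-0.02,"rx":0,"ry":0,"rz":0,"hand":0},{"dx":0,"dy":0,"dz":-0.02,"rx":0,"ry":0,"rz":0,"hand":0},{"dx":0,"dy":0,"dz":-0.02,"rx":0,"ry":0,"rz":0,"hand":0},{"dx":0,"dy":0,"dz":-0.015,"rx":0,"ry":0,"rz":0,"hand":0},{"dx":0,"dy":0,"dz":-0.01,"rx":0,"ry":0,"rz":0,"hand":0},{"dx":0,"dy":0,"dz":0,"rx":0,"ry":0,"rz":0,"hand":0}]'
python3 -c "
from h import *
go(.629,-.040,.23,-31.3)"
```

```text
clock: 4.15
position: [0.5254, 0.2034, 0.2316]
ee_rot: [0.001, 0.789, 0.615, 0.002]
contact_force: [-0.1, 1.1, -3.3]
width: 0.0092
gripper_force: 61.7
t 4.15 pos [0.5254 0.2034 0.2316] d(mm) [-210.6  160.     1.9] turn [ 0.21 -0.16 17.13] F [-0.1  1.1 -3.3] M [ 0.11 -0.05 -0.01] w 0.0092 gf 61.7
```

```bash
python3 -m pendant '[{"dx":-0.008,"dy":0.006,"dz":0,"rx":0,"ry":0,"rz":0,"hand":0},{"dx":-0.016,"dy":0.012,"dz":0,"rx":0,"ry":0,"rz":0,"hand":0},{"dx":-0.021,"dy":0.016,"dz":0,"rx":0,"ry":0,"rz":0,"hand":0},{"dx":-0.021,"dy":0.016,"dz":0,"rx":0,"ry":0,"rz":0,"hand":0},{"dx":-0.021,"dy":0.016,"dz":0,"rx":0,"ry":0,"rz":0,"hand":0},{"dx":-0.021,"dy":0.016,"dz":0,"rx":0,"ry":0,"rz":0,"hand":0},{"dx":-0.021,"dy":0.016,"dz":0,"rx":0,"ry":0,"rz":0,"hand":0},{"dx":-0.021,"dy":0.016,"dz":0,"rx":0,"ry":0,"rz":0,"hand":0},{"dx":-0.021,"dy":0.016,"dz":0,"rx":0,"ry":0,"rz":0,"hand":0},{"dx":-0.021,"dy":0.016,"dz":0,"rx":0,"ry":0,"rz":0,"hand":0},{"dx":-0.014,"dy":0.011,"dz":0,"rx":0,"ry":0,"rz":0,"hand":0},{"dx":-0.005,"dy":0.003,"dz":0,"rx":0,"ry":0,"rz":0,"hand":0}]'
python3 -m pendant '[{"dx":0,"dy":0,"dz":0,"rx":0,"ry":0,"rz":2,"hand":0},{"dx":0,"dy":0,"dz":0,"rx":0,"ry":0,"rz":4,"hand":0},{"dx":0,"dy":0,"dz":0,"rx":0,"ry":0,"rz":4.5,"hand":0},{"dx":0,"dy":0,"dz":0,"rx":0,"ry":0,"rz":4,"hand":0},{"dx":0,"dy":0,"dz":0,"rx":0,"ry":0,"rz":2.6,"hand":0},{"dx":0,"dy":0,"dz":0,"rx":0,"ry":0,"rz":0,"hand":0},{"dx":0,"dy":0,"dz":0,"rx":0,"ry":0,"rz":0,"hand":0}]'
python3 - <<'E'
from h import *
from rig import manip;import cv2
go(.629,-.040,.23,-31.3)
d=manip.get_image('wrist');cv2.imwrite('pics/w2.png',d['frame'][:,:,::-1])
cv2.imwrite('pics/w2c.png',cv2.resize(d['frame'][220:460,150:490,::-1],None,fx=2.3,fy=2.3,interpolation=cv2.INTER_CUBIC))
E
```

```text
clock: 5.15
position: [0.6283, -0.0441, 0.2274]
ee_rot: [-0.0, 0.79, 0.613, -0.001]
contact_force: [-0.4, -0.0, -3.4]
width: 0.0093
gripper_force: 61.7
clock: 5.73
position: [0.6271, -0.0399, 0.2287]
ee_rot: [-0.001, 0.871, 0.491, -0.0]
contact_force: [0.1, 0.3, -4.2]
width: 0.0094
gripper_force: 61.7
t 5.7333 pos [ 0.6271 -0.0399  0.2287] d(mm) [ 0.9  1.7 -1.3] turn [-0.1   0.01  0.14] F [ 0.1  0.3 -4.2] M [ 0.01 -0.07  0.02] w 0.0094 gf 61.7
```

View pics/w2.png

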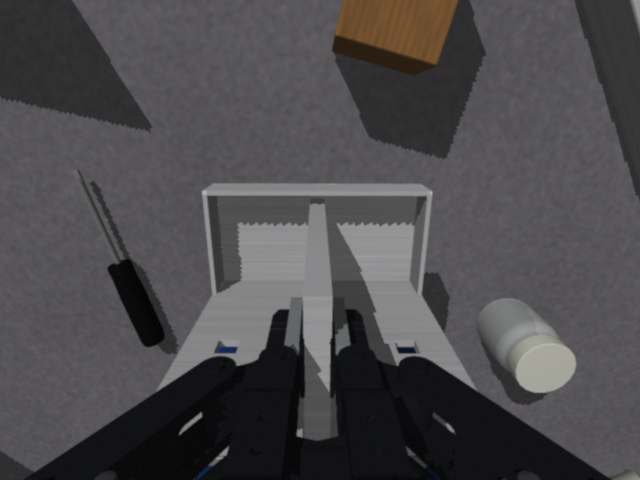

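Wrist view: the caddy is held square, with its holes at (228,350) and (405,350), but the gripper hides the frame. I'll use the fixed cameras for the relative alignment.

```bash
python3 - <<'E'
from rig import manip;import cv2
t=manip.get_image('top')['frame'][:,:,::-1];s=manip.get_image('scene')['frame'][:,:,::-1]
cv2.imwrite('pics/t3.png',t);cv2.imwrite('pics/s3.png',s)
l=cv2.resize(t[130:280,320:455],None,fx=3,fy=3,interpolation=cv2.INTER_CUBIC)
r=cv2.resize(s[170:320,195:325],None,fx=3,fy=3,interpolation=cv2.INTER_CUBIC)
cv2.imwrite('pics/c3.png',cv2.hconcat([l,r]))
E
```

```text
(no output)
```

View pics/c3.png

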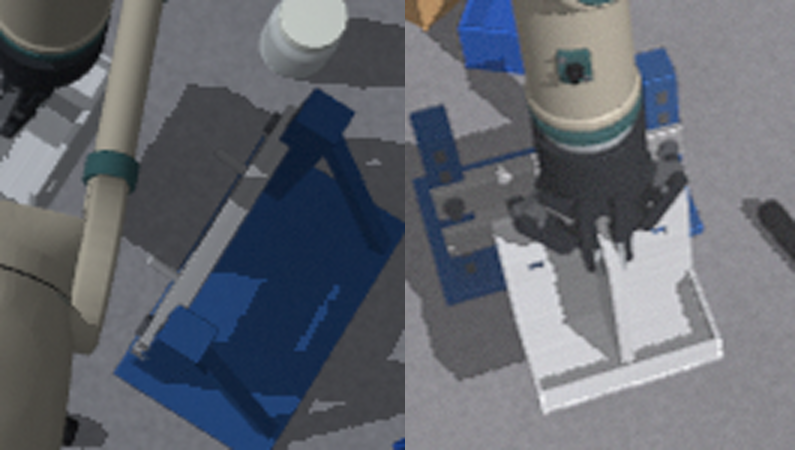

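The left crop shows the free pin tips at about (220,152) and (150,260), with the caddy hidden by the arm. The right crop shows the caddy standing square in front of the frame. I'll zoom once on the pins in the initial images for exact pixels.

```bash
python3 - <<'E'
import cv2
t=cv2.imread('pics/top0.png');s=cv2.imread('pics/scene0.png')
l=cv2.resize(t[160:250,360:420],None,fx=6,fy=6,interpolation=cv2.INTER_NEAREST)
r1=cv2.resize(s[225:250,217:245],None,fx=14,fy=10.8,interpolation=cv2.INTER_NEAREST)
r2=cv2.resize(s[215:240,255:283],None,fx=14,fy=10.8,interpolation=cv2.INTER_NEAREST)
r=cv2.vconcat([r1,r2]);r=cv2.resize(r,(392,540));print(l.shape,r.shape)
o=cv2.hconcat([l,r]);o=cv2.convertScaleAbs(o,alpha=1.3);cv2.imwrite('pics/c4.png',o)
E
```

```text
(540, 360, 3) (540, 392, 3)
```

View pics/c4.png

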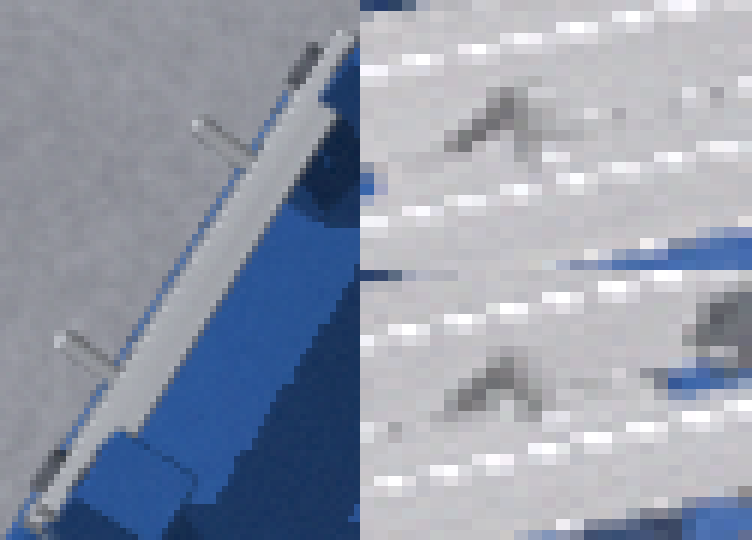

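Zoom: top pin tips at (197,123) and (60,338). The scene pins are the right-hand legs, roots (505,97) and (505,365), tips about (535,152) and (545,412). The left legs are shadows.

```bash
python3 - <<'E'
from h import *
np.set_printoptions(precision=4,suppress=True)
t=lambda x,y:(360+x/6-.5,160+y/6-.5)
s1=lambda x,y:(217+(x-360)/14-.5,225+y/10.8-.5);s2=lambda x,y:(255+(x-360)/14-.5,215+(y-270)/10.8-.5)
# +y pin is at larger world x -> top upper pin; scene left pin
A,eA=tri(t(197,123),s1(535,152));B,eB=tri(t(60,338),s2(545,412))
rA,_=tri(t(250,160),s1(505,97));rB,_=tri(t(112,375),s2(505,365))
print(A,eA,B,eB,np.linalg.norm(A-B));print('roots',rA,_,rB,np.linalg.norm(rA-rB))
for z in(.15,.157,.165):
  a,b=onz('top',*t(197,123),z),onz('top',*t(60,338),z);d=a-b
  print(z,a,b,np.linalg.norm(d),'y dir',np.degrees(np.arctan2(d[1],d[0])),'mid',(a+b)/2)
a,b=onz('top',*t(350,33),.167),onz('top',*t(33,523),.167);d=a-b
print('bar',np.linalg.norm(d),np.degrees(np.arctan2(d[1],d[0])),(a+b)/2)
# white edge heights in face plane from scene: bar edges at pin columns
bk=np.array([np.cos(np.radians(-121.3)),np.sin(np.radians(-121.3)),0])
def onface(uv,F=np.array([.541,-.1765,0])):
    p,d=ray('scene',*uv);return p+d*((F-p)@bk)/(d@bk)
for n,uv in(('top edge1',s1(505,43)),('bot1',s1(505,192)),('root1',s1(505,97)),('top2',s2(505,315)),('bot2',s2(505,462)),('root2',s2(505,365))):print(n,onface(uv))
E
```

```text
[ 0.6025 -0.1812  0.1548] 0.0011688534105265243 [ 0.5163 -0.1285  0.1563] 0.0005302580142282014 0.10108688961841471
roots [ 0.5903 -0.2032  0.1453] 0.0009008257695099553 [ 0.5041 -0.1502  0.145 ] 0.1011488658289162
0.15 [ 0.6033 -0.1815  0.15  ] [ 0.5171 -0.1289  0.15  ] 0.10091172268277689 y dir -31.378043175144608 mid [ 0.5602 -0.1552  0.15  ]
0.157 [ 0.6016 -0.1804  0.157 ] [ 0.516  -0.1282  0.157 ] 0.10026135453662587 y dir -31.37804317514464 mid [ 0.5588 -0.1543  0.157 ]
0.165 [ 0.5997 -0.1792  0.165 ] [ 0.5147 -0.1274  0.165 ] 0.09951807665531041 y dir -31.378043175144622 mid [ 0.5572 -0.1533  0.165 ]
bar 0.2269998330965781 -31.924594352167933 [ 0.5398 -0.1778  0.167 ]
top edge1 [ 0.5865 -0.2041  0.1617]
bot1 [ 0.5932 -0.2082  0.106 ]
root1 [ 0.5888 -0.2056  0.142 ]
top2 [ 0.501  -0.1522  0.1597]
bot2 [ 0.5047 -0.1544  0.1037]
root2 [ 0.5022 -0.1529  0.1411]
```

```bash
python3 -m pendant '[{"dx":0,"dy":0,"dz":0.008,"rx":0,"ry":0,"rz":0,"hand":0},{"dx":0,"dy":0,"dz":0.01,"rx":0,"ry":0,"rz":0,"hand":0},{"dx":0,"dy":0,"dz":0.01,"rx":0,"ry":0,"rz":0,"hand":0},{"dx":0,"dy":0,"dz":0.01,"rx":0,"ry":0,"rz":0,"hand":0},{"dx":0,"dy":0,"dz":0.005,"rx":0,"ry":0,"rz":0,"hand":0},{"dx":-0.01,"dy":0,"dz":0,"rx":0,"ry":0,"rz":0,"hand":0},{"dx":-0.015,"dy":0,"dz":0,"rx":0,"ry":0,"rz":0,"hand":0},{"dx":-0.015,"dy":0,"dz":0,"rx":0,"ry":0,"rz":0,"hand":0},{"dx":-0.01,"dy":0,"dz":0,"rx":0,"ry":0,"rz":0,"hand":0},{"dx":-0.005,"dy":0,"dz":0,"rx":0,"ry":0,"rz":0,"hand":0},{"dx":0,"dy":0,"dz":0,"rx":0,"ry":0,"rz":0,"hand":0},{"dx":0,"dy":0,"dz":0,"rx":0,"ry":0,"rz":0,"hand":0}]'
python3 -c "
from h import *
go(.5903,-.1053,.1856,-31.4)"
```

```text
clock: 6.88
position: [0.5992, -0.0882, 0.1868]
ee_rot: [0.0, 0.872, 0.49, 0.001]
contact_force: [0.5, -0.6, -3.2]
width: 0.009
gripper_force: 61.7
t 6.8833 pos [ 0.5992 -0.0882  0.1868] d(mm) [-19.3   1.3   1.2] turn [ 0.05 -0.06  0.05] F [ 0.5 -0.6 -3.2] M [ 0.07 -0.02 -0.01] w 0.009 gf 61.7
```

```bash
python3 - <<'E'
from h import *
a=np.radians(-31.3);y=np.array([np.cos(a),np.sin(a),0]);bk=np.array([y[1],-y[0],0]);T=np.array([.6271,-.0399,.2287])
for s in(1,-1):
    P=T+bk*.037+y*.05*s+[0,0,-.0316];u,v=proj('scene',P);print('pred',u,v)
    Q=P+y*.001;R_=P+[0,0,.001];print(' per mm y',np.array(proj('scene',Q))-(u,v),'z',np.array(proj('scene',R_))-(u,v))
import cv2
s=cv2.imread('pics/s3.png')
# hole pixels: blueish/dark blobs inside the plate
for (x,yy) in((239,258),(280,247)):
    p=s[yy-5:yy+6,x-6:x+7].astype(float);g=p[...,2];m=np.clip(np.median(g)-g-25,0,None)
    Y,X=np.mgrid[yy-5:yy+6,x-6:x+7];print('seen',(m*X).sum()/m.sum(),(m*Y).sum()/m.sum(),m.sum(),(m>0).sum());print(g.astype(int))
E
```

```text
pred 237.95136944069264 258.793176944682
 per mm y [-0.41650546  0.11928156] z [-0.0512877  -0.24081928]
pred 278.82740709971154 247.0868293932647
 per mm y [-0.40130846  0.11492935] z [-0.02189951 -0.24452817]
seen 242.08200675349735 256.42691751085385 2073.0 42
[[209 209 206 201 206 204 204 208 166 118 106  84  59]
 [205 203 207 205 204 207 209 210 204 157 123 118 102]
 [207 207 206 208 206 204 205 209 212 163 121 124 120]
 [210 208 208 207 209 211 210 190 195 164 117 117 125]
 [201 203 204 209 177 151 131 112 176 200 153 116 119]
 [204 205 187 138  86  60  64  65 170 212 199 149 121]
 [202 204 198 146 119 166 185 180 197 206 207 164 115]
 [201 205 204 189 193 201 203 203 205 200 204 158 117]
 [201 200 203 205 203 202 205 204 202 200 203 196 152]
 [204 200 203 199 201 202 203 202 202 205 205 210 166]
 [202 200 198 202 205 206 202 204 205 202 206 208 163]]
seen 276.6145802210935 244.0513893038542 3347.0 40
[[ 54  49  58  59  60  54 123 188 204 201 202 199 200]
 [ 54  62  58  62  55  91 169 201 202 200 198 201 200]
 [ 58  63  60  56  70 157 205 209 204 200 201 204 200]
 [ 56  55  55  74 163 174 154 144 180 203 200 199 200]
 [ 85  49  64  86 108 101  77  97 176 203 201 201 200]
 [185 181 185 148 112 157 187 144 172 206 203 206 202]
 [203 206 204 197 191 199 209 194 197 209 198 200 202]
 [204 200 203 205 206 202 204 202 201 199 198 198 196]
 [204 202 201 199 201 200 198 196 195 201 196 200 198]
 [199 197 196 200 199 197 198 200 199 198 202 198 201]
 [202 199 198 197 201 197 200 200 198 200 200 197 197]]
```

```bash
python3 - <<'E'
from h import *
a=np.radians(-31.4);y=np.array([np.cos(a),np.sin(a),0]);bk=np.array([y[1],-y[0],0]);F=np.array([.545,-.1795,.146])
for s in(1,-1):print('root',proj('scene',F+y*.05*s),'tip',proj('scene',F+y*.05*s-bk*.027+[0,0,.0075]))
s1=lambda x,y:(217+(x-360)/14-.5,225+y/10.8-.5);s2=lambda x,y:(255+(x-360)/14-.5,215+(y-270)/10.8-.5)
print('seen roots',s1(505,97),s2(505,365),'tips',s1(535,152),s2(545,412))
E
python3 -m pendant '[{"dx":-0.005,"dy":0,"dz":0,"rx":0,"ry":0,"rz":0,"hand":0},{"dx":-0.005,"dy":0,"dz":0.001,"rx":0,"ry":0,"rz":0,"hand":0},{"dx":-0.005,"dy":0,"dz":0,"rx":0,"ry":0,"rz":0,"hand":0},{"dx":-0.004,"dy":0.001,"dz":0,"rx":0,"ry":0,"rz":0,"hand":0},{"dx":0,"dy":0,"dz":0,"rx":0,"ry":0,"rz":0,"hand":0},{"dx":0,"dy":0,"dz":0,"rx":0,"ry":0,"rz":0,"hand":0}]'
python3 -c "
from h import *
go(.5903,-.1053,.1856,-31.4)"
```

```text
root (np.float64(226.9731495974005), np.float64(232.26058611146698)) tip (np.float64(229.14998767821297), np.float64(238.4897388642421))
root (np.float64(264.5443738722132), np.float64(222.0550672378958)) tip (np.float64(267.30999393836953), np.float64(228.00809339993896))
seen roots (226.85714285714286, 233.48148148148147) (264.85714285714283, 223.2962962962963) tips (229.0, 238.57407407407408) (267.7142857142857, 227.64814814814815)
clock: 7.38
position: [0.5902, -0.1046, 0.1853]
ee_rot: [-0.0, 0.872, 0.49, 0.0]
contact_force: [-0.5, -0.1, -2.7]
width: 0.0091
gripper_force: 61.7
t 7.3833 pos [ 0.5902 -0.1046  0.1853] d(mm) [-0.6  0.5 -0.3] turn [-0.   -0.02  0.11] F [-0.5 -0.1 -2.7] M [ 0.09 -0.08 -0.  ] w 0.0091 gf 61.7
```

```bash
python3 -m pendant '[{"dx":-0.004,"dy":0,"dz":0,"rx":0,"ry":0,"rz":0,"hand":0},{"dx":-0.004,"dy":0,"dz":0,"rx":0,"ry":0,"rz":0,"hand":0},{"dx":-0.003,"dy":0,"dz":0,"rx":0,"ry":0,"rz":0,"hand":0},{"dx":-0.002,"dy":0,"dz":0,"rx":0,"ry":0,"rz":0,"hand":0},{"dx":0,"dy":0,"dz":0,"rx":0,"ry":0,"rz":0,"hand":0}]'
for i in 1; do python3 -m pendant '[{"dx":-0.001,"dy":0,"dz":0,"rx":0,"ry":0,"rz":0,"hand":0},{"dx":-0.001,"dy":0,"dz":0,"rx":0,"ry":0,"rz":0,"hand":0},{"dx":-0.001,"dy":0,"dz":0,"rx":0,"ry":0,"rz":0,"hand":0}]'; done
python3 -c "
from h import *
go(.5903,-.1053,.1856,-31.4)"
```

```text
clock: 7.8
position: [0.5831, -0.116, 0.1853]
ee_rot: [0.0, 0.872, 0.49, -0.0]
contact_force: [0.1, -0.1, -3.5]
width: 0.0093
gripper_force: 61.7
clock: 8.05
position: [0.5819, -0.118, 0.1853]
ee_rot: [0.0, 0.871, 0.49, 0.0]
contact_force: [1.0, 0.2, -2.4]
width: 0.0092
gripper_force: 61.7
t 8.05 pos [ 0.5819 -0.118   0.1853] d(mm) [15.3  0.6 -0.3] turn [ 0.01 -0.01  0.14] F [ 1.   0.2 -2.4] M [ 0.07 -0.09  0.  ] w 0.0092 gf 61.7
```

Rear face is now about 30 mm from the frame, right at the tips. Continuing in 1 mm steps.

```bash
python3 -m pendant '[{"dx":-0.001,"dy":0,"dz":0,"rx":0,"ry":0,"rz":0,"hand":0},{"dx":-0.001,"dy":0,"dz":0,"rx":0,"ry":0,"rz":0,"hand":0},{"dx":0,"dy":0,"dz":0,"rx":0,"ry":0,"rz":0,"hand":0}]'; 
python3 -m pendant '[{"dx":-0.001,"dy":0,"dz":0,"rx":0,"ry":0,"rz":0,"hand":0},{"dx":-0.001,"dy":0,"dz":0,"rx":0,"ry":0,"rz":0,"hand":0},{"dx":0,"dy":0,"dz":0,"rx":0,"ry":0,"rz":0,"hand":0}]'
python3 -c "
from h import *
go(.5903,-.1053,.1856,-31.4)"
```

```text
clock: 8.3
position: [0.5807, -0.1199, 0.1853]
ee_rot: [-0.0, 0.872, 0.49, -0.0]
contact_force: [-0.0, -0.1, -2.7]
width: 0.0088
gripper_force: 61.7
clock: 8.55
position: [0.5797, -0.1216, 0.1853]
ee_rot: [0.0, 0.872, 0.49, -0.0]
contact_force: [-0.7, 0.2, -3.1]
width: 0.009
gripper_force: 61.7
t 8.55 pos [ 0.5797 -0.1216  0.1853] d(mm) [19.5  0.6 -0.3] turn [-0.    0.    0.13] F [-0.7  0.2 -3.1] M [ 0.05 -0.04 -0.05] w 0.009 gf 61.7
```

```bash
python3 -m pendant '[{"dx":-0.001,"dy":0,"dz":0,"rx":0,"ry":0,"rz":0,"hand":0},{"dx":-0.001,"dy":0,"dz":0,"rx":0,"ry":0,"rz":0,"hand":0},{"dx":0,"dy":0,"dz":0,"rx":0,"ry":0,"rz":0,"hand":0}]'; 
python3 -m pendant '[{"dx":-0.001,"dy":0,"dz":0.0005,"rx":0,"ry":0,"rz":0,"hand":0},{"dx":-0.001,"dy":0,"dz":0.0005,"rx":0,"ry":0,"rz":0,"hand":0},{"dx":0,"dy":0,"dz":0,"rx":0,"ry":0,"rz":0,"hand":0}]'
python3 -c "
from h import *
go(.5903,-.1053,.1856,-31.4)"
```

```text
clock: 8.8
position: [0.5786, -0.1234, 0.1853]
ee_rot: [-0.0, 0.872, 0.49, -0.0]
contact_force: [0.2, 0.3, -2.7]
width: 0.0093
gripper_force: 61.7
clock: 9.05
position: [0.5774, -0.1251, 0.1842]
ee_rot: [-0.0, 0.872, 0.49, -0.0]
contact_force: [0.3, -0.1, -4.0]
width: 0.0092
gripper_force: 61.7
t 9.05 pos [ 0.5774 -0.1251  0.1842] d(mm) [23.6  0.7 -1.5] turn [-0.02  0.01  0.13] F [ 0.3 -0.1 -4. ] M [ 0.04 -0.02  0.01] w 0.0092 gf 61.7
```

```bash
python3 -m pendant '[{"dx":-0.001,"dy":0,"dz":0.0003,"rx":0,"ry":0,"rz":0,"hand":0},{"dx":-0.001,"dy":0,"dz":0.0003,"rx":0,"ry":0,"rz":0,"hand":0},{"dx":-0.001,"dy":0,"dz":0.0003,"rx":0,"ry":0,"rz":0,"hand":0},{"dx":0,"dy":0,"dz":0,"rx":0,"ry":0,"rz":0,"hand":0}]'; 
python3 -m pendant '[{"dx":-0.001,"dy":0,"dz":0.0003,"rx":0,"ry":0,"rz":0,"hand":0},{"dx":-0.001,"dy":0,"dz":0.0003,"rx":0,"ry":0,"rz":0,"hand":0},{"dx":-0.001,"dy":0,"dz":0.0003,"rx":0,"ry":0,"rz":0,"hand":0},{"dx":0,"dy":0,"dz":0,"rx":0,"ry":0,"rz":0,"hand":0}]'
python3 -c "
from h import *
go(.5903,-.1053,.1856,-31.4)"
```

```text
clock: 9.38
position: [0.576, -0.1277, 0.1833]
ee_rot: [-0.0, 0.872, 0.49, -0.0]
contact_force: [-0.0, 0.8, -3.1]
width: 0.0089
gripper_force: 61.7
clock: 9.72
position: [0.5744, -0.1302, 0.1824]
ee_rot: [-0.0, 0.872, 0.49, -0.0]
contact_force: [-0.0, 0.2, -3.4]
width: 0.0093
gripper_force: 61.7
t 9.7167 pos [ 0.5744 -0.1302  0.1824] d(mm) [29.6  0.7 -3.2] turn [-0.01  0.01  0.12] F [-0.   0.2 -3.4] M [ 0.11 -0.04  0.04] w 0.0093 gf 61.7
```

```bash
python3 -m pendant '[{"dx":-0.001,"dy":0,"dz":0.0003,"rx":0,"ry":0,"rz":0,"hand":0},{"dx":-0.001,"dy":0,"dz":0.0003,"rx":0,"ry":0,"rz":0,"hand":0},{"dx":-0.001,"dy":0,"dz":0.0003,"rx":0,"ry":0,"rz":0,"hand":0},{"dx":-0.001,"dy":0,"dz":0.0002,"rx":0,"ry":0,"rz":0,"hand":0},{"dx":0,"dy":0,"dz":0,"rx":0,"ry":0,"rz":0,"hand":0}]'; 
python3 -m pendant '[{"dx":-0.001,"dy":0,"dz":0.0003,"rx":0,"ry":0,"rz":0,"hand":0},{"dx":-0.001,"dy":0,"dz":0.0003,"rx":0,"ry":0,"rz":0,"hand":0},{"dx":-0.001,"dy":0,"dz":0.0003,"rx":0,"ry":0,"rz":0,"hand":0},{"dx":-0.001,"dy":0,"dz":0.0002,"rx":0,"ry":0,"rz":0,"hand":0},{"dx":0,"dy":0,"dz":0,"rx":0,"ry":0,"rz":0,"hand":0}]'
python3 -c "
from h import *
go(.5903,-.1053,.1856,-31.4)"
```

```text
clock: 10.13
position: [0.5724, -0.1336, 0.1813]
ee_rot: [-0.0, 0.872, 0.49, -0.0]
contact_force: [-0.0, -0.1, -2.9]
width: 0.009
gripper_force: 61.7
clock: 10.55
position: [0.5702, -0.137, 0.1802]
ee_rot: [-0.0, 0.872, 0.49, -0.0]
contact_force: [0.3, 0.2, -2.0]
width: 0.0088
gripper_force: 61.7
t 10.55 pos [ 0.5702 -0.137   0.1802] d(mm) [37.5  0.7 -5.4] turn [-0.01  0.    0.12] F [ 0.3  0.2 -2. ] M [ 0.02 -0.06  0.04] w 0.0088 gf 61.7
```

```bash
python3 -m pendant '[{"dx":-0.001,"dy":0,"dz":0.0003,"rx":0,"ry":0,"rz":0,"hand":0},{"dx":-0.001,"dy":0,"dz":0.0003,"rx":0,"ry":0,"rz":0,"hand":0},{"dx":-0.001,"dy":0,"dz":0.0003,"rx":0,"ry":0,"rz":0,"hand":0},{"dx":0,"dy":0,"dz":0,"rx":0,"ry":0,"rz":0,"hand":0}]'; 
python3 -m pendant '[{"dx":-0.001,"dy":0,"dz":0.0003,"rx":0,"ry":0,"rz":0,"hand":0},{"dx":-0.001,"dy":0,"dz":0.0003,"rx":0,"ry":0,"rz":0,"hand":0},{"dx":0,"dy":0,"dz":0,"rx":0,"ry":0,"rz":0,"hand":0}]'
python3 -c "
from h import *
go(.5903,-.1053,.1856,-31.4)"
```

```text
clock: 10.88
position: [0.5687, -0.1396, 0.1793]
ee_rot: [-0.0, 0.872, 0.49, -0.0]
contact_force: [0.1, 0.1, -2.8]
width: 0.0091
gripper_force: 61.7
clock: 11.13
position: [0.5677, -0.1413, 0.1787]
ee_rot: [-0.0, 0.872, 0.49, -0.0]
contact_force: [-0.2, -0.5, -3.2]
width: 0.0093
gripper_force: 61.7
t 11.1333 pos [ 0.5677 -0.1413  0.1787] d(mm) [42.5  0.7 -6.9] turn [-0.01  0.01  0.13] F [-0.2 -0.5 -3.2] M [ 0.08 -0.03  0.01] w 0.0093 gf 61.7
```

```bash
for i in 1; do python3 -m pendant '[{"dx":-0.0007,"dy":0,"dz":0.0002,"rx":0,"ry":0,"rz":0,"hand":0},{"dx":-0.0007,"dy":0,"dz":0.0002,"rx":0,"ry":0,"rz":0,"hand":0},{"dx":0,"dy":0,"dz":0,"rx":0,"ry":0,"rz":0,"hand":0}]';python3 -m pendant '[{"dx":-0.0007,"dy":0,"dz":0.0002,"rx":0,"ry":0,"rz":0,"hand":0},{"dx":0,"dy":0,"dz":0,"rx":0,"ry":0,"rz":0,"hand":0},{"dx":0,"dy":0,"dz":0,"rx":0,"ry":0,"rz":0,"hand":0}]';python3 -m pendant '[{"dx":-0.0007,"dy":0,"dz":0.0002,"rx":0,"ry":0,"rz":0,"hand":0},{"dx":0,"dy":0,"dz":0,"rx":0,"ry":0,"rz":0,"hand":0},{"dx":0,"dy":0,"dz":0,"rx":0,"ry":0,"rz":0,"hand":0}]'; done | grep -E "pos|contact"
```

```text
position: [0.5675, -0.1417, 0.1786]
contact_force: [1.6, 2.0, -2.8]
position: [0.5675, -0.1418, 0.1786]
contact_force: [2.0, 4.8, -1.7]
position: [0.5675, -0.1418, 0.1786]
contact_force: [2.5, 5.2, -0.4]
```

```bash
for i in 1; do python3 -m pendant '[{"dx":0,"dy":0,"dz":0.0005,"rx":0,"ry":0,"rz":0,"hand":0},{"dx":0,"dy":0,"dz":0.0005,"rx":0,"ry":0,"rz":0,"hand":0},{"dx":0,"dy":0,"dz":0,"rx":0,"ry":0,"rz":0,"hand":0}]';python3 -m pendant '[{"dx":0,"dy":0,"dz":0.0005,"rx":0,"ry":0,"rz":0,"hand":0},{"dx":0,"dy":0,"dz":0.0005,"rx":0,"ry":0,"rz":0,"hand":0},{"dx":0,"dy":0,"dz":0,"rx":0,"ry":0,"rz":0,"hand":0}]'; done; python3 -c "
from h import *
go(.5903,-.1053,.1856,-31.4)"
```

```text
clock: 12.13
position: [0.5676, -0.1419, 0.1778]
ee_rot: [-0.0, 0.872, 0.49, 0.002]
contact_force: [2.8, 5.8, 0.4]
width: 0.0088
gripper_force: 62.2
clock: 12.38
position: [0.5678, -0.142, 0.1768]
ee_rot: [-0.0, 0.871, 0.49, 0.002]
contact_force: [2.5, 4.9, -0.4]
width: 0.0094
gripper_force: 62.2
t 12.3833 pos [ 0.5678 -0.142   0.1768] d(mm) [43.1  0.2 -8.6] turn [ 0.1  -0.23  0.13] F [ 2.5  4.9 -0.4] M [ 1.01 -0.48  0.1 ] w 0.0094 gf 62.2
```

```bash
for i in 1; do python3 -m pendant '[{"dx":0,"dy":0,"dz":0.0005,"rx":0,"ry":0,"rz":0,"hand":0},{"dx":0,"dy":0,"dz":0.0005,"rx":0,"ry":0,"rz":0,"hand":0},{"dx":0,"dy":0,"dz":0,"rx":0,"ry":0,"rz":0,"hand":0}]';python3 -m pendant '[{"dx":0,"dy":0,"dz":0.0005,"rx":0,"ry":0,"rz":0,"hand":0},{"dx":0,"dy":0,"dz":0.0005,"rx":0,"ry":0,"rz":0,"hand":0},{"dx":0,"dy":0,"dz":0,"rx":0,"ry":0,"rz":0,"hand":0}]'; done; python3 -c "
from h import *
go(.5903,-.1053,.1856,-31.4)"
```

```text
clock: 12.63
position: [0.5679, -0.1421, 0.176]
ee_rot: [-0.0, 0.872, 0.49, 0.002]
contact_force: [3.7, 5.7, 0.9]
width: 0.0091
gripper_force: 62.3
clock: 12.88
position: [0.568, -0.142, 0.1757]
ee_rot: [0.0, 0.871, 0.49, 0.002]
contact_force: [2.6, 5.7, 4.9]
width: 0.0091
gripper_force: 62.7
t 12.8833 pos [ 0.568  -0.142   0.1757] d(mm) [43.   0.  -9.7] turn [ 0.15 -0.24  0.14] F [2.6 5.7 4.9] M [ 1.   -0.34  0.06] w 0.0091 gf 62.7
```

Vertical load has transferred to the pins at the expected height, with light back contact. Relaxing the commanded press a little, then releasing.

```bash
python3 -m pendant '[{"dx":0,"dy":0,"dz":0,"rx":0,"ry":0,"rz":0,"hand":0.012},{"dx":0,"dy":0,"dz":0,"rx":0,"ry":0,"rz":0,"hand":0.016},{"dx":0,"dy":0,"dz":0,"rx":0,"ry":0,"rz":0,"hand":0.022},{"dx":0,"dy":0,"dz":0,"rx":0,"ry":0,"rz":0,"hand":0.03},{"dx":0,"dy":0,"dz":0,"rx":0,"ry":0,"rz":0,"hand":0.03},{"dx":0,"dy":0,"dz":0,"rx":0,"ry":0,"rz":0,"hand":0.03}]' 20
python3 - <<'E'
from h import *
from rig import manip;import cv2
go(.5903,-.1053,.1856,-31.4)
s=manip.get_image('scene')['frame'][:,:,::-1];t=manip.get_image('top')['frame'][:,:,::-1]
w=manip.get_image('wrist')['frame'][:,:,::-1]
l=cv2.resize(s[170:300,195:315],(480,520),interpolation=cv2.INTER_CUBIC)
a=cv2.resize(t[150:270,350:450],(310,260));b=cv2.resize(w,(310,260))
cv2.imwrite('pics/c5.png',cv2.hconcat([l,cv2.vconcat([a,b])]))
E
```

```text
clock: 13.38
position: [0.5662, -0.1438, 0.1739]
ee_rot: [0.0, 0.872, 0.49, -0.0]
contact_force: [0.9, 0.1, -0.4]
width: 0.0302
gripper_force: 0.0
t 13.3833 pos [ 0.5662 -0.1438  0.1739] d(mm) [ 45.4   0.5 -11.7] turn [-0.01  0.02  0.12] F [ 0.9  0.1 -0.4] M [-0.04 -0.04 -0.  ] w 0.0302 gf 0.0
```

View pics/c5.png

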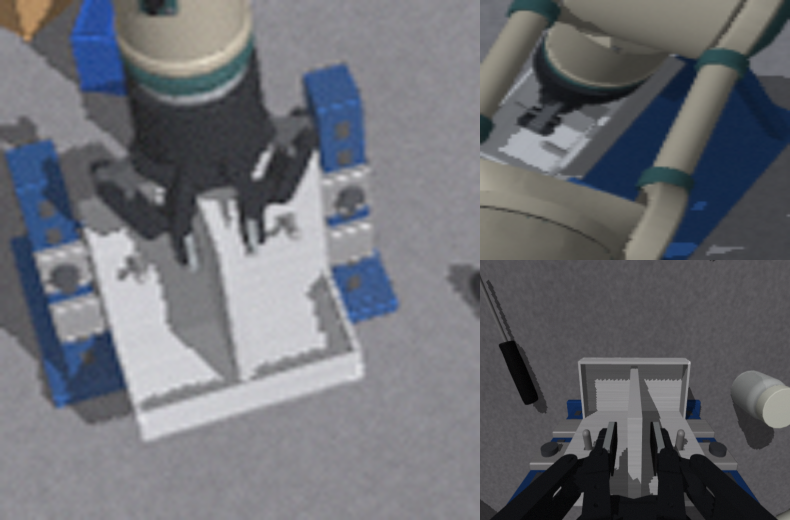

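Pins show through both holes (scene crop (130,268) and (285,222); wrist crop (588,437) and (680,437)). The caddy hangs square and the fingers are free. Retreating straight up.

```bash
python3 -m pendant '[{"dx":0,"dy":0,"dz":-0.004,"rx":0,"ry":0,"rz":0,"hand":0.03},{"dx":0,"dy":0,"dz":-0.008,"rx":0,"ry":0,"rz":0,"hand":0.03},{"dx":0,"dy":0,"dz":-0.015,"rx":0,"ry":0,"rz":0,"hand":0.03},{"dx":0,"dy":0,"dz":-0.02,"rx":0,"ry":0,"rz":0,"hand":0.03},{"dx":0,"dy":0,"dz":-0.02,"rx":0,"ry":0,"rz":0,"hand":0.03},{"dx":0,"dy":0,"dz":-0.02,"rx":0,"ry":0,"rz":0,"hand":0.03},{"dx":0,"dy":0,"dz":-0.02,"rx":0,"ry":0,"rz":0,"hand":0.03},{"dx":0,"dy":0,"dz":-0.015,"rx":0,"ry":0,"rz":0,"hand":0.03},{"dx":0,"dy":0,"dz":0,"rx":0,"ry":0,"rz":0,"hand":0.03},{"dx":0,"dy":0,"dz":0,"rx":0,"ry":0,"rz":0,"hand":0.03}]'
python3 - <<'E'
from rig import manip;import cv2
w=manip.get_image('wrist')['frame'][:,:,::-1];s=manip.get_image('scene')['frame'][:,:,::-1]
a=cv2.resize(s[170:300,195:315],(443,480),interpolation=cv2.INTER_CUBIC)
cv2.imwrite('pics/c6.png',cv2.hconcat([a,cv2.resize(w[200:440,230:405],(350,480))]))
E
```

```text
clock: 14.37
position: [0.5668, -0.1437, 0.2972]
ee_rot: [0.001, 0.871, 0.49, 0.001]
contact_force: [0.4, 0.9, -0.6]
width: 0.0304
gripper_force: 0.0
```

View pics/c6.png

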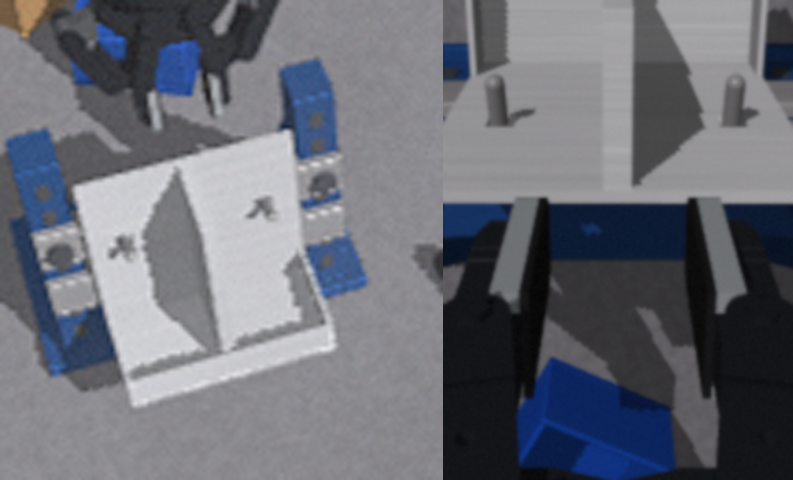

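Both pins protrude through the holes and nothing touches the caddy. One numeric tilt check, then I hand in.

```bash
python3 - <<'E'
from h import *
a=np.radians(-31.4);y=np.array([np.cos(a),np.sin(a),0]);bk=np.array([y[1],-y[0],0]);O=np.array([.5452,-.1785,.0535])
for n,p in(('topL',(-.005,.075,.155)),('topR',(-.005,-.075,.155)),('trayL',(-.085,.075,0)),('trayR',(-.085,-.075,.028))):
    for th in(0,.05):
        # tilt about hole line, bottom swinging out
        x,z=p[0],p[2]-.09;X=x*np.cos(th)+z*np.sin(th);Z=-x*np.sin(th)+z*np.cos(th)+.09
        u,v=proj('scene',O+bk*X+y*p[1]+[0,0,Z]);print(n,th,round((u+.5-195)*3.69),round((v+.5-170)*3.69))
E
```

```text
topL 0 72 191
topL 0.05 71 187
topR 0 290 133
topR 0.05 288 130
trayL 0 133 411
trayL 0.05 134 413
trayR 0 334 330
trayR 0.05 335 330
```

```bash
python3 -m pendant '[{"dx":0,"dy":0,"dz":0,"rx":0,"ry":0,"rz":0,"hand":0.03},{"dx":0,"dy":0,"dz":0,"rx":0,"ry":0,"rz":0,"hand":0.03},{"dx":0,"dy":0,"dz":0,"rx":0,"ry":0,"rz":0,"hand":0.03}]' >/dev/null; python3 -c "
from rig import manip;print(manip.sign_off())"
```

```text
the job is handed in; nothing more can be done
None
```

I hung the caddy on both pins with its back against the frame and let go. It hangs upright in the last image (tilt about 0.01 rad). I handed the job in at about 15 s; the sign-off gave no verdict.

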